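# Take the depth of the tamping block's well with the depth gauge

### The job

Lift the depth gauge out of its wooden stand and lower its rod gently into the blind well of the metal depth block until it bottoms out, never letting it drop, and press the rod lightly on the well's floor for a moment by its head. Then slide the gauge's stop bar down the rod until it lies on the top of the block, keep it pressed there for about a second, and leave the gauge standing in the well like that, without ramming anything or knocking the things around.

Things in the scene. Friction and masses are not known exactly. Their poses are not given: they have to be found in the camera images.
- gauge: depth gauge, 0.18 kg: upright steel rod 14 mm thick with a tapered foot, on top a dark wooden head 20 x 24 x 24 mm (x, y, z). Origin at the centre of the rod's foot, z up the rod; the head spans z = 76 to 100 mm and is the part to hold, across its 20 mm width (along x), because the stop bar lies below it along y. At the start it stands in the pocket of the stand, which is 40 mm deep and 19 mm wide; its yaw is free
- head (a point): centre of the gauge's wooden head, 88 mm above the foot of the rod
- stop_bar (a joint): how far the stop bar has been slid down the rod, m: 0 is its highest place, right under the head; range 0 to 0.045. It stays where it is put by friction of about 4 N
- bar_under (a point): stop bar: flat steel bar 18 x 104 x 10 mm (x, y, z) and a thin rubber face below, with the rod through its middle; this point is the middle of its underside, on the rod's axis, 62 mm above the rod's foot when the joint is 0; the bar's length runs along y. It can be pushed down on its two arms, on either side of the head; the head's top then stands up to 55 mm above the bar's top
- depth_block: fixed metal block 80 x 110 mm on a thin wooden foot, top at 75 mm; origin at the centre of its underside, z up; a clamp screw on its -x face. In the middle of the top is the well, a round upright blind bore 16 mm wide with a chamfered mouth. The well's floor (see well_floor) lies somewhere between 40 and 56 mm below the top, a different depth each time, and must be felt
- well_floor: the floor of the well: a turret hidden inside the block, fixed in each run, whose steps have different heights and are faced with firm rubber that gives about 1 mm under 20 N; one step closes the well from below. Origin on the turret's axis, at the worktop's height, 22 mm to the side (+y of the block) of the well; its turn differs each time and which step is how high is not known, so its pose does not give the depth
- well_mouth (a point): centre of the well's mouth, in the top face of the depth block, 75 mm above the worktop
- gauge_stand: fixed wooden stand 60 x 60 x 50 mm in which the gauge starts; origin at the centre of its underside, pocket in the middle of its top
- tamper: bystander: tamper 58 mm wide, 83 mm high with wooden handle; origin at the centre of its underside
- espresso_cup_1: bystander: dark green espresso cup 63 x 88 x 49 mm; origin under it
- sugar_jar: bystander: glass sugar jar 59 mm wide, 95 mm high; origin at the centre of its underside

How it is judged:
By the outcome, as a careful person would: the job done as asked, in the order asked, and still so for the second after the job is handed in, with the robot touching nothing.
It also fails if it takes over 64 s, if anything falls off the work surface, if the arm or the gripper's body presses on something with over 40 N, if the wrist force passes 120 N, or if a joint passes its speed limit or range.

### The arm

A 6-joint arm with a two-finger parallel gripper is mounted at the origin on a cart in front of the work surface, level with it; the furniture and walls round the work are solid. World frame = base frame: x ahead of the robot, y to its left, z up, the work surface at z = 0. Lengths are in m, angles in rad, forces in N, time in s.
With the tool pointing down it reaches from about 0.25 to 0.85 m from the base axis. Payload 12.5 kg.
Tool frame: the origin (TCP) lies at the very end of the fingers, on their centre line; the grasp point (between the pads) lies 19 mm behind it; z points along the fingers, x is the direction in which the jaws open and shut, and the axes are right-handed (so a half turn about z gives the same grasp; the last joint's range is limited). The gripper opens to 93 mm and grips with 3 to 60 N. Pads are 15 mm wide; open, the fingers measure 128 mm over their backs; the gripper's body (75 mm by 188 mm) begins 65 mm behind the grasp point.
Start: joints at [-1.327, 0.351, 1.652, -0, 1.139, -0.085], TCP at [0.178, -0.521, 0.219] pointing down, gripper open.
Joint ranges: [-2.75, 2.75], [-0.79, 2.1], [0.01, 2.65], [-1.57, 4.71], [0.07, 3.14], [-2.87, 2.87]. Speed limits (rad/s): [2.22, 2.22, 2.79, 3.14, 3.14, 3.14].

### API

Orientations are given as a rotation vector (axis times angle).
In Python, from plant import arm gives the robot as it stands.
- The arm moves only by the shell command python3 -m handwheel 'ROWS' [OPENING] [FORCE]. ROWS is JSON, a list of rows, each an object with "slide": the shift along the world's x, y, z in cm, a list of three; "dr": the turn, a rotation vector about the world's x, y, z in units of 8 degrees (1.0 is 8 degrees), a list of three. A call has 1 to 12 rows; each row shifts and turns the commanded pose from where the row before left it; what a row does not reach is not made up. A row lasts 1/10 s, in which the tool goes at most 50 mm and 8.59 degrees, less where a joint would pass 70% of its speed; a pose out of reach is approached as far as the arm can. A call is refused whole if a number of a shift passes 5 or a number of a turn 1, either way. A call with a gripper value outside its range is refused whole. OPENING is the opening in per cent of the stroke, from 0 (shut) to 100 (fully open), set as the call begins (- or left out, the last holds). The fingers move at their own pace and stop on an object; FORCE is the grip in N (left out, the last holds). Time passes only in rows, so rows that do not move let the fingers close. It gives the time, the measured TCP pose, the force and the opening at its end, in the units of the state.
- arm.get_state(): the state, without advancing time (a new reading comes with each control period).
- arm.snapshot(name): name is "scene" or "side" or "wrist"; returns (picture, depth): 384x512x3 uint8, red, green, blue; 384x512 float32, m along the optical axis (not along the pixel's ray), 0 where there is no reading.
- arm.camera_model(name): a dict with "fx", "fy", "cx", "cy" (pixels), "R" (3x3) and "t" (3): a world point X has camera coordinates R X + t. Camera axes: x right, y down, z forward; pixel columns grow to the right and rows downward; lengths in m; the calibration is good to about 2 mm. A picture is of the moment at which its call begins: read the wrist's pose just before it. camera_model takes no time and is no camera call; for the wrist camera it gives the pose at the moment of the call.
- arm.sign_off(): hands the job in, once; it reports no verdict.
The state is a dict: "time_s": time; "joints": joint angles; "joint_vel": joint speeds; "tau": joint torques, N m; "position": TCP position; "orientation": TCP orientation; "force": force on the tool from outside, world axes, zero at the start; "wrist_torque": the same for the moment, N m; "gripper_width": finger opening in m.
Only numpy, scipy, OpenCV 4.12 (cv2) and the standard library are available. Lean on these libraries where they do the work, as an engineer would, in place of code of your own. Each camera call takes 0.05 s, during which the arm holds its last target.

## Working session

There is one attempt and no reset: what is moved stays moved. The work goes in short steps, Python scripts to look and compute and a shell command to move; the robot and the scene stay as the last step left them, time stands still between calls to the robot, and variables do not carry over. Pictures are saved under pics/ and viewed, and the job is handed in when it is done.

```bash
ls; mkdir -p pics; python3 - <<'E'
from plant import arm
import cv2
s=arm.get_state(); print(s)
for n in("scene","side","wrist"):
    p,d=arm.snapshot(n); cv2.imwrite(f"pics/{n}0.png",p[:,:,::-1])
    import numpy as np
    np.savez(f"{n}0.npz",p=p,d=d,**arm.camera_model(n))
    m=arm.camera_model(n);print(n,m)
E
```

```text
pics
{'time_s': 0.0, 'joints': array([-1.32657435e+00,  3.51239417e-01,  1.65243014e+00,  2.23944923e-05,
        1.13911652e+00, -8.45990910e-02]), 'joint_vel': array([-0.00092597,  0.00016759, -0.00057999,  0.00061373,  0.00104923,
        0.00040335]), 'tau': array([ 1.28216805e-03, -4.97313809e+01, -2.85252124e+01,  6.99494127e-02,
        2.57713103e-02, -1.16090068e-04]), 'position': array([ 0.17755458, -0.52017937,  0.21809739]), 'orientation': array([-2.55441969e+00,  1.82745265e+00,  1.40595830e-03]), 'force': array([ 0.49553051,  0.05837326, -0.69471813]), 'wrist_torque': array([-0.0345354 , -0.01271626, -0.00804333]), 'gripper_width': 0.09308280714948573}
scene {'fx': 361.09995953137644, 'fy': 361.09995953137644, 'cx': 261.3933152991827, 'cy': 192.6689358333069, 'R': array([[-0.92254946, -0.38573168, -0.01065621],
       [-0.17571527,  0.44452158, -0.87836479],
       [ 0.34355004, -0.80846251, -0.47787209]]), 't': array([0.52651155, 0.16906692, 0.70889496])}
side {'fx': 365.36030218263494, 'fy': 365.36030218263494, 'cx': 260.281510281407, 'cy': 192.03120496375743, 'R': array([[-0.89377676, -0.44850195,  0.00301694],
       [-0.245832  ,  0.48424684, -0.83968543],
       [ 0.37513961, -0.75123299, -0.54306471]]), 't': array([0.53126209, 0.2078267 , 0.70461993])}
wrist {'fx': 313.86713142033085, 'fy': 313.86713142033085, 'cx': 252.9275100211536, 'cy': 193.65080108293319, 'R': array([[ 3.21515428e-01, -9.46904327e-01, -1.59272760e-04],
       [-9.20029615e-01, -3.12430068e-01,  2.36501503e-01],
       [-2.23994058e-01, -7.58923462e-02, -9.71631110e-01]]), 't': array([-0.54951768, -0.02680212,  0.38858194])}
```

View pics/scene0.png

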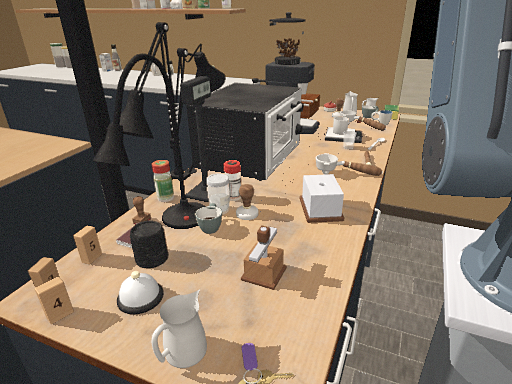

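View pics/side0.png

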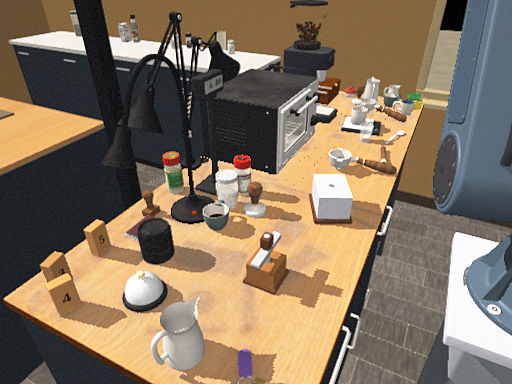

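View pics/wrist0.png

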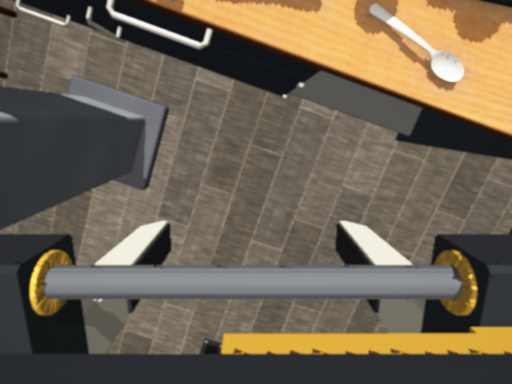

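The scene view shows the gauge in its stand at about (263,250), with the head at (263,231), and the depth block at (322,195) with its well at (321,184). The lamp, the cup (208,218) and the tamper (247,200) are nearby. I'll measure with zooms and depth.

```bash
cat > h.py <<'E'
import numpy as np,cv2
def load(n):
    z=np.load(n+".npz"); return z['p'],z['d'],z
def cloud(d,m):
    v,u=np.mgrid[:d.shape[0],:d.shape[1]]
    P=np.stack([(u-m['cx'])/m['fx']*d,(v-m['cy'])/m['fy']*d,d],-1)
    return (P-m['t'])@m['R']
def ray(u,v,m,z):
    r=np.array([(u-m['cx'])/m['fx'],(v-m['cy'])/m['fy'],1])@m['R']; c=-m['t']@m['R']
    return c+r*(z-c[2])/r[2]
def proj(X,m):
    c=m['R']@np.array(X)+m['t']; return m['fx']*c[0]/c[2]+m['cx'],m['fy']*c[1]/c[2]+m['cy']
E
python3 - <<'E'
from h import *
for n,(x,y) in (("scene0",(225,160)),("side0",(230,160))):
    p,d,m=load(n); c=p[y:y+140,x:x+130,::-1]
    cv2.imwrite(f"pics/{n}z.png",cv2.resize(c,None,fx=4.2,fy=4.2,interpolation=cv2.INTER_CUBIC))
    W=cloud(d,m); print(n,(d[y:y+140,x:x+130]>0).mean())
    for zlo,zhi,nm in((.070,.080,'blocktop'),(.0465,.053,'standtop')):
        k=(W[...,2]>zlo)&(W[...,2]<zhi)&(d>0); k[:y]=0;k[y+140:]=0;k[:,:x]=0;k[:,x+130:]=0
        nn,L,st,_=cv2.connectedComponentsWithStats(k.astype(np.uint8))
        for i in range(1,nn):
            if st[i,4]>60:
                Q=W[L==i]; r=cv2.minAreaRect((Q[:,:2]*1000).astype(np.float32)); print(nm,st[i],r,Q[:,2].mean())
    for u,v in(((263,231),(322,184)) if n=='scene0' else ((267,240),(333,184))): print(u,v,W[v,u])
E
```

```text
scene0 0.995934065934066
blocktop [303 174  41  23 683] ((447.9984436035156, -107.24183654785156), (80.40377807617188, 113.49754333496094), 26.653627395629883) 0.07367781435060432
blocktop [239 184  15  10  86] ((617.1804809570312, -11.94186782836914), (34.277339935302734, 34.81978225708008), 46.567970275878906) 0.07573028897859223
blocktop [249 228  28  35 176] ((489.3765563964844, 181.385986328125), (17.601667404174805, 103.7226333618164), 0.3507126569747925) 0.07678187683972638
standtop [241 160  38  11  82] ((651.0853271484375, -199.71807861328125), (117.37619018554688, 51.96820068359375), 39.690940856933594) 0.049699300248434074
standtop [310 201  33   4  78] ((424.7650146484375, -59.605018615722656), (78.86329650878906, 7.1436767578125), 24.92926025390625) 0.04967516352234746
standtop [244 242  40  26 394] ((489.8775329589844, 180.03543090820312), (61.050537109375, 63.3574104309082), 0.03612210601568222) 0.048727012614383544
263 231 [0.48749507 0.18826875 0.1090154 ]
322 184 [ 0.45080602 -0.11858073  0.06763009]
side0 0.9970329670329671
blocktop [314 175  39  25 806] ((446.8013
[... 267 characters left out ...]
cktop [251 236  31  34  95] ((488.4857482910156, 182.56777954101562), (17.057979583740234, 104.70037841796875), 0.5194352269172668) 0.07589907980540878
standtop [318 205  34   3  68] ((423.07122802734375, -56.58833312988281), (79.86431121826172, 4.889187812805176), 25.915508270263672) 0.04983999309075818
standtop [246 247  16  21  75] ((516.7683715820312, 184.70286560058594), (9.127126693725586, 57.176082611083984), 3.614342451095581) 0.050021038580633365
standtop [259 251  28  25 354] ((474.6506042480469, 182.93089294433594), (61.70746994018555, 31.34944725036621), 89.09151458740234) 0.05001218593791002
267 240 [0.48448919 0.19177315 0.10949037]
333 184 [ 0.44757753 -0.11418536  0.07464452]
```

```bash
ls -la pics
```

```text
total 1788
drwxr-xr-x 2 agent agent   4096 Dec  5 19:18 .
drwxr-xr-x 3 agent agent   4096 Dec  5 19:18 ..
-rw-r--r-- 1 agent agent 381522 Dec  5 19:17 scene0.png
-rw-r--r-- 1 agent agent 382897 Dec  5 19:18 scene0z.png
-rw-r--r-- 1 agent agent 387973 Dec  5 19:17 side0.png
-rw-r--r-- 1 agent agent 393649 Dec  5 19:18 side0z.png
-rw-r--r-- 1 agent agent 265469 Dec  5 19:17 wrist0.png
```

View pics/scene0z.png

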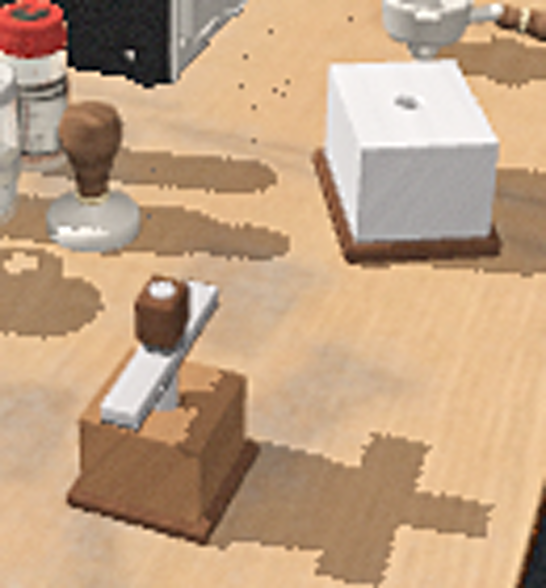

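View pics/side0z.png

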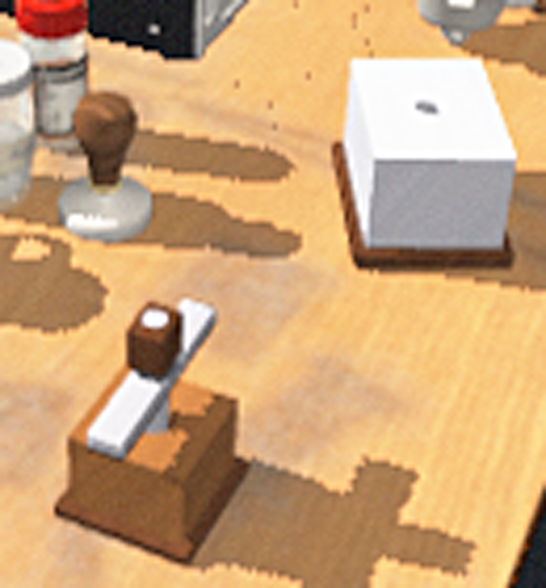

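```bash
python3 - <<'E'
from h import *
for n,h,g,b in(("scene0",(321.9,184.3),[(262.8,228.8)],0),("side0",(331.7,185.5),[(266.7,235.9)],0)):
    p,d,m=load(n); print(n,'well',ray(*h,m,.075),'headtop',[ray(*q,m,.110) for q in g])
    W=cloud(d,m)
    # bar points
    k=(d>0)&(abs(W[...,0]-.488)<.02)&(abs(W[...,1]-.182)<.07)&(W[...,2]>.06)&(W[...,2]<.09)
    Q=W[k];print('bar',cv2.minAreaRect((Q[:,:2]*1000).astype(np.float32)),np.percentile(Q[:,2],[5,50,95]))
    k=(d>0)&(W[...,2]>.12)&(W[...,2]<.6)&(W[...,0]>.1)&(W[...,0]<.9)&(abs(W[...,1])<.6)
    Q=W[k]
    H,xe,ye=np.histogram2d(Q[:,0],Q[:,1],bins=[np.arange(.1,.91,.1),np.arange(-.6,.61,.1)])
    print(H.astype(int))
E
```

```text
scene0 well [ 0.44752683 -0.10266797  0.075     ] headtop [array([0.49004841, 0.18305307, 0.11      ])]
bar ((489.4291687011719, 181.37010192871094), (103.87066650390625, 19.224302291870117), 89.45882415771484) [0.07140157 0.07972079 0.08603775]
[[   0    0    0    0    0    0 5255 3605    0    0    0    0]
 [   2    0    0    0    0 1139 5089  926    0    0    0    0]
 [   0    0    0    0    0    0    0    0    0    0    0    0]
 [   0    0    0    0    0    0    0    0    0    0    0    0]
 [   0    0   45   56    0    0    0    0    0    0    0    0]
 [   7  374  384  444 1005    0    0    0    0    0    0    0]
 [  19  190  237  301 1196  983  600  295 1217    0    0    0]
 [  49  152  183  826 1182  309  901  242    0    0    0    0]]
side0 well [ 0.44819946 -0.10522523  0.075     ] headtop [array([0.48990919, 0.18186537, 0.11      ])]
bar ((488.3623352050781, 182.72755432128906), (19.47746467590332, 104.98001861572266), 0.68973308801651) [0.07242637 0.08124978 0.08465355]
[[   0    0    0    0    0    0 2416 3377    0    0    0    0]
 [   0    0    0    0    0 1291 5897 1006    0    0    0    0]
 [   0    0    0    0    0    0    0    0    0    0    0    0]
 [   0    0    0    0    0    0    0    0    0    0    0    0]
 [   0    0   50   66    0    0    0    0    0    0    0    0]
 [   4  424  471  534 1064    0    0    0    0    0    0    0]
 [  18  255  307  380 1230 1040  583  307 1250    0    0    0]
 [  54  189  224  985 1334  343  875  350    0    0    0    0]]
```

```bash
python3 -m handwheel '[{"slide":[2.2,3.5,0],"dr":[0,0,0.44]},{"slide":[2.2,3.5,0],"dr":[0,0,0.44]},{"slide":[2.2,3.5,0],"dr":[0,0,0.44]},{"slide":[2.2,3.5,0],"dr":[0,0,0.44]},{"slide":[2.2,3.5,0],"dr":[0,0,0.44]},{"slide":[2.2,3.5,0],"dr":[0,0,0.44]},{"slide":[2.2,3.5,0],"dr":[0,0,0.44]},{"slide":[2.2,3.5,0],"dr":[0,0,0.44]},{"slide":[2.2,3.5,0],"dr":[0,0,0.44]},{"slide":[2.2,3.5,0],"dr":[0,0,0.44]},{"slide":[0,0,0]},{"slide":[0,0,0]}]' 60
cat > snap.py <<'E'
import sys; from h import *; from plant import arm
from scipy.spatial.transform import Rotation as Ro
def snap(n,tag):
    s=arm.get_state(); m=arm.camera_model(n); p,d=arm.snapshot(n)
    np.savez(tag+".npz",p=p,d=d,**m); cv2.imwrite(f"pics/{tag}.png",p[:,:,::-1]); return s,p,d,m
def st(s):
    R=Ro.from_rotvec(s['orientation']).as_matrix(); print(s['time_s'],'pos',s['position'].round(4),'F',s['force'].round(2),'M',s['wrist_torque'].round(2),'w',round(s['gripper_width'],4),'toolx yaw',np.degrees(np.arctan2(R[1,0],R[0,0])).round(2),'z',R[:,2].round(4))
if __name__=="__main__":
    s,*_=snap(sys.argv[1],sys.argv[2]); st(s)
E
python3 snap.py wrist wA
```

```text
0.15 pos [ 0.1776 -0.5203  0.2182] F [-0.15  0.99 -0.92] M [-0.04 -0.   -0.03] w 0.0927 toolx yaw -71.16 z [-2.e-04  8.e-04 -1.e+00]schema error: expected keys slide, dr
```

View pics/wA.png

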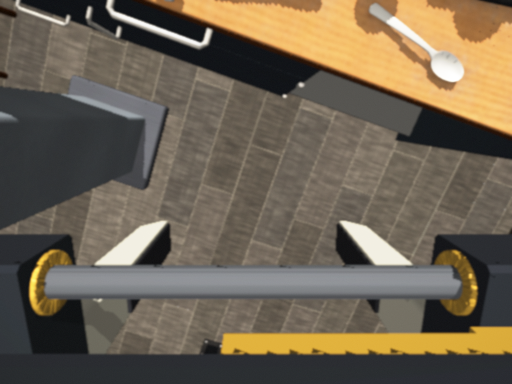

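The call was refused because both keys are needed in every row, so the arm hasn't moved and the picture is the same as before. I'll resend it.

```bash
python3 -m handwheel '[{"slide":[2.2,3.5,0],"dr":[0,0,0.44]},{"slide":[2.2,3.5,0],"dr":[0,0,0.44]},{"slide":[2.2,3.5,0],"dr":[0,0,0.44]},{"slide":[2.2,3.5,0],"dr":[0,0,0.44]},{"slide":[2.2,3.5,0],"dr":[0,0,0.44]},{"slide":[2.2,3.5,0],"dr":[0,0,0.44]},{"slide":[2.2,3.5,0],"dr":[0,0,0.44]},{"slide":[2.2,3.5,0],"dr":[0,0,0.44]},{"slide":[2.2,3.5,0],"dr":[0,0,0.44]},{"slide":[2.2,3.5,0],"dr":[0,0,0.44]},{"slide":[0,0,0],"dr":[0,0,0]},{"slide":[0,0,0],"dr":[0,0,0]}]' 60
python3 snap.py wrist wB
```

```text
time_s: 1.4
position: [0.3977, -0.1701, 0.2185]
orientation: [2.989, -0.967, -0.0]
force: [-0.7, -0.3, 0.2]
gripper_width: 0.0559
1.4 pos [ 0.3977 -0.1701  0.2185] F [-0.67 -0.32  0.2 ] M [-0.02 -0.02  0.05] w 0.0559 toolx yaw -35.87 z [-3.e-04 -1.e-04 -1.e+00]
```

View pics/wB.png

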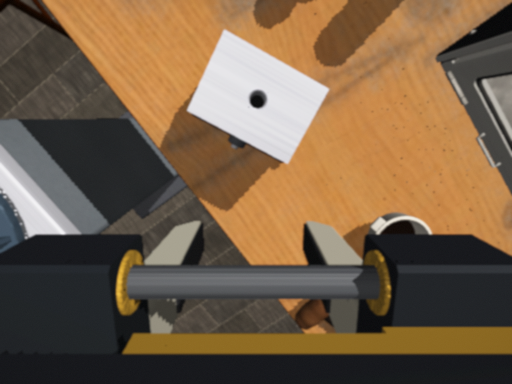

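The wrist view shows the block's top with the well at about (258,99). The clamp screw is at (237,142), and nothing stands close to the block.

```bash
cat > well.py <<'E'
import sys; from h import *
def well(tag,c,r=14):
    p,d,m=load(tag); g=cv2.cvtColor(p,cv2.COLOR_RGB2GRAY).astype(float)
    u0,v0=int(c[0]),int(c[1]); w=np.clip(150-g[v0-r:v0+r+1,u0-r:u0+r+1],0,None)
    v,u=np.mgrid[v0-r:v0+r+1,u0-r:u0+r+1]; uu,vv=(w*u).sum()/w.sum(),(w*v).sum()/w.sum()
    k=(w>40).astype(np.uint8); print(tag,'px',uu,vv,'n',k.sum()); X=ray(uu,vv,m,.075); print('well',X.round(4))
    # block top rect
    t=((g>150)).astype(np.uint8); n,L,s,_=cv2.connectedComponentsWithStats(t); i=L[v0-r,u0]or L[v0,u0-r]
    cs,_=cv2.findContours((L==i).astype(np.uint8),cv2.RETR_EXTERNAL,cv2.CHAIN_APPROX_NONE)
    q=np.array([ray(*x[0],m,.075)[:2]*1000 for x in max(cs,key=len)],np.float32); print('rect',cv2.minAreaRect(q))
    W=cloud(d,m); print('topz',np.median(W[...,2][L==i]))
if __name__=="__main__": well(sys.argv[1],(float(sys.argv[2]),float(sys.argv[3])))
E
python3 well.py wB 258 99
python3 -m handwheel '[{"slide":[0.92,3.2,0],"dr":[0,0,0.41]},{"slide":[0.92,3.2,0],"dr":[0,0,0.41]},{"slide":[0.92,3.2,0],"dr":[0,0,0.41]},{"slide":[0.92,3.2,0],"dr":[0,0,0.41]},{"slide":[0.92,3.2,0],"dr":[0,0,0.41]},{"slide":[0.92,3.2,0],"dr":[0,0,0.41]},{"slide":[0.92,3.2,0],"dr":[0,0,0.41]},{"slide":[0.92,3.2,0],"dr":[0,0,0.41]},{"slide":[0.92,3.2,0],"dr":[0,0,0.41]},{"slide":[0.92,3.2,0],"dr":[0,0,0.41]},{"slide":[0,0,0],"dr":[0,0,0.41]},{"slide":[0,0,0],"dr":[0,0,0]}]' 60
python3 snap.py wrist wC
```

```text
wB px 257.1432039868808 99.38416322358053 n 213
well [ 0.4486 -0.1064  0.075 ]
rect ((423.10516357421875, -125.86991882324219), (170.17391967773438, 403.24871826171875), 3.5703651905059814)
topz 7.923698666633532e-05
time_s: 2.65
position: [0.4899, 0.1487, 0.2183]
orientation: [3.141, 0.003, -0.001]
force: [0.2, -0.9, 0.2]
gripper_width: 0.0561
2.65 pos [0.4899 0.1487 0.2183] F [ 0.15 -0.87  0.17] M [-0.03 -0.1  -0.02] w 0.0561 toolx yaw 0.11 z [-6.e-04 -3.e-04 -1.e+00]
```

View pics/wC.png

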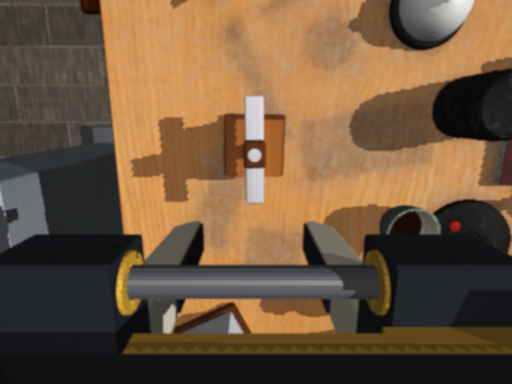

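The gauge is right ahead in the wrist view: head top at (254,155), bar running from (254,97) to (255,202), in line with the tool.

```bash
python3 - <<'E'
from h import *
p,d,m=load('wC')
g=cv2.cvtColor(p,cv2.COLOR_RGB2GRAY)
for t in((g>140)&(p[...,2]>140),):
    t[:80]=0;t[215:]=0;t[:,:235]=0;t[:,275:]=0
    n,L,s,c=cv2.connectedComponentsWithStats(t.astype(np.uint8))
    for i in range(1,n):
        if s[i,4]>20: print(s[i],c[i],ray(*c[i],m,.0815).round(4),ray(*c[i],m,.110).round(4))
W=cloud(d,m);print(W[155,254],W[120,254])
r=p[...,0].astype(int);k=((r<120)&(W[...,2]>.095)&(W[...,2]<.125));k[:120]=0;k[190:]=0;k[:,:230]=0;k[:,280:]=0
k=(W[...,2]>.1)&(W[...,2]<.125);k[:120]=0;k[190:]=0;k[:,:230]=0;k[:,280:]=0
Q=W[k];print(len(Q),Q.min(0),Q.max(0),Q.mean(0))
k=(W[...,2]>.078)&(W[...,2]<.09);k[:80]=0;k[215:]=0;k[:,:230]=0;k[:,280:]=0
Q=W[k];print(cv2.minAreaRect((Q[:,:2]*1000).astype(np.float32)),np.median(Q[:,2]))
print(proj([.4899,.1487,.2183-.0],m))
E
```

```text
[245  95  19  45 822] [254.20072993 117.11800487] [0.4908 0.2138 0.0815] [0.4907 0.2138 0.11  ]
[248 149  13  13 136] [254.14705882 154.82352941] [0.4908 0.1785 0.0815] [0.4907 0.1819 0.11  ]
[246 168  18  35 596] [254.95973154 185.02684564] [0.4917 0.1488 0.0815] [0.4915 0.155  0.11  ]
[0.49058308 0.18174364 0.11002378] [0.49064902 0.21117139 0.08016081]
595 [0.48083223 0.17079426 0.10013076] [0.5004142  0.19400438 0.11157487] [0.4902865  0.18247789 0.10913383]
((489.8755187988281, 182.3222198486328), (18.5855770111084, 103.19793701171875), 0.8917096257209778) 0.0808753487328566
(np.float64(253.3657672436454), np.float64(236.60482509825908))
```

```bash
python3 -m handwheel '[{"slide":[0.03,1.7,0],"dr":[0,0,0.09]},{"slide":[0.03,1.63,0],"dr":[0,0,0]},{"slide":[0,0,-2.5],"dr":[0,0,0]},{"slide":[0,0,-2.5],"dr":[0,0,0]},{"slide":[0,0,-2.5],"dr":[0,0,0]},{"slide":[0,0,-2.5],"dr":[0,0,0]},{"slide":[0,0,-2],"dr":[0,0,0]},{"slide":[0,0,-1.4],"dr":[0,0,0]},{"slide":[0,0,0],"dr":[0,0,0]},{"slide":[0,0,0],"dr":[0,0,0]}]' 60
python3 snap.py side sD; python3 snap.py wrist wD
```

```text
time_s: 3.7
position: [0.4906, 0.1819, 0.0851]
orientation: [3.142, 0.019, 0.0]
force: [0.2, -0.3, 0.1]
gripper_width: 0.0556
3.7 pos [0.4906 0.1819 0.0851] F [ 0.22 -0.34  0.14] M [-0.05 -0.14  0.04] w 0.0556 toolx yaw 0.7 z [ 1.e-04 -0.e+00 -1.e+00]
3.75 pos [0.4908 0.1822 0.0855] F [-0.01  0.01 -0.86] M [-0.07 -0.07 -0.  ] w 0.0557 toolx yaw 0.73 z [ 1.e-03  3.e-04 -1.e+00]
```

```bash
python3 - <<'E'
from h import *
p=load('sD')[0][200:320,200:340,::-1];q=load('wD')[0][...,::-1]
cv2.imwrite('pics/sDz.png',np.hstack([cv2.resize(p,(440,384),interpolation=2),q[:,80:430]]))
E
```

```text
(no output)
```

View pics/sDz.png

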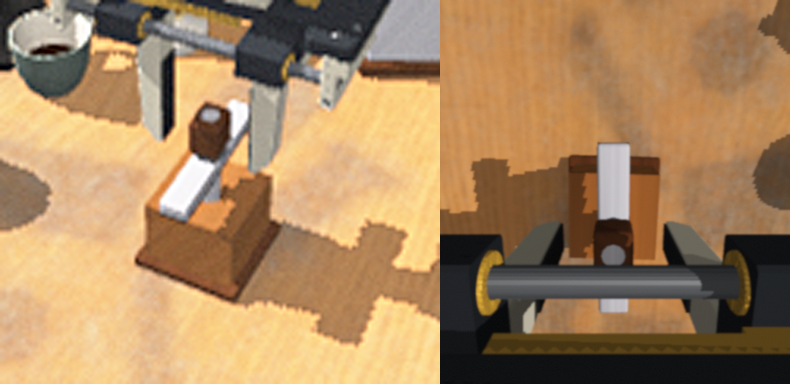

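The head stands between the fingers, centred, with the bar crosswise. Now I'll grip it.

```bash
python3 -m handwheel '[{"slide":[0,0,0],"dr":[0,0,0]},{"slide":[0,0,0],"dr":[0,0,0]},{"slide":[0,0,0],"dr":[0,0,0]},{"slide":[0,0,0],"dr":[0,0,0]},{"slide":[0,0,0],"dr":[0,0,0]},{"slide":[0,0,0],"dr":[0,0,0]},{"slide":[0,0,0],"dr":[0,0,0]},{"slide":[0,0,0],"dr":[0,0,0]}]' 0 25
```

```text
time_s: 4.6
position: [0.4903, 0.1828, 0.0847]
orientation: [-3.141, -0.023, -0.0]
force: [-0.7, -0.0, 1.0]
gripper_width: 0.02
```

```bash
python3 -m handwheel '[{"slide":[0,0,0.5],"dr":[0,0,0]},{"slide":[0,0,1],"dr":[0,0,0]},{"slide":[0,0,1.5],"dr":[0,0,0]},{"slide":[0,0,2],"dr":[0,0,0]},{"slide":[0,0,2],"dr":[0,0,0]},{"slide":[0,0,2],"dr":[0,0,0]},{"slide":[0,0,1.5],"dr":[0,0,0]},{"slide":[0,0,1],"dr":[0,0,0]},{"slide":[0,0,0],"dr":[0,0,0]}]' 0 30
python3 snap.py side sE
```

```text
time_s: 5.5
position: [0.4907, 0.1829, 0.2011]
orientation: [-3.141, -0.023, -0.003]
force: [-0.6, -0.2, -2.0]
gripper_width: 0.0195
5.5 pos [0.4907 0.1829 0.2011] F [-0.56 -0.22 -2.  ] M [-0.02 -0.12 -0.05] w 0.0195 toolx yaw 0.84 z [ 2.2e-03  6.0e-04 -1.0e+00]
```

```bash
python3 -m handwheel '[{"slide":[-0.2,-1.5,0],"dr":[0,0,0]},{"slide":[-0.4,-3,0],"dr":[0,0,0]},{"slide":[-0.5,-4,0],"dr":[0,0,0]},{"slide":[-0.5,-4,0],"dr":[0,0,0]},{"slide":[-0.5,-4,0],"dr":[0,0,0]},{"slide":[-0.5,-4,0],"dr":[0,0,0]},{"slide":[-0.5,-4,0],"dr":[0,0,0]},{"slide":[-0.5,-4,0],"dr":[0,0,0]},{"slide":[-0.4,-2.5,0],"dr":[0,0,0]},{"slide":[-0.2,-1.2,0],"dr":[0,0,0]},{"slide":[0,0,0],"dr":[0,0,0]},{"slide":[0,0,0],"dr":[0,0,0]}]' 0 30
python3 snap.py wrist wF;python3 snap.py side sF;python3 snap.py scene cF
```

```text
time_s: 6.75
position: [0.448, -0.1386, 0.1993]
orientation: [-3.141, -0.023, 0.001]
force: [0.2, 0.1, -2.0]
gripper_width: 0.0196
6.75 pos [ 0.448  -0.1386  0.1993] F [ 0.21  0.1  -2.04] M [ 0.04 -0.11  0.  ] w 0.0196 toolx yaw 0.83 z [-6.e-04  5.e-04 -1.e+00]
6.8 pos [ 0.4481 -0.1383  0.1994] F [ 0.31 -0.21 -1.32] M [-0.02 -0.09  0.  ] w 0.0196 toolx yaw 0.88 z [-5.e-04  5.e-04 -1.e+00]
6.85 pos [ 0.4482 -0.1382  0.1995] F [ 0.05  0.5  -0.57] M [-0.05 -0.1   0.01] w 0.0197 toolx yaw 0.91 z [-3.e-04  3.e-04 -1.e+00]
```

View pics/wF.png

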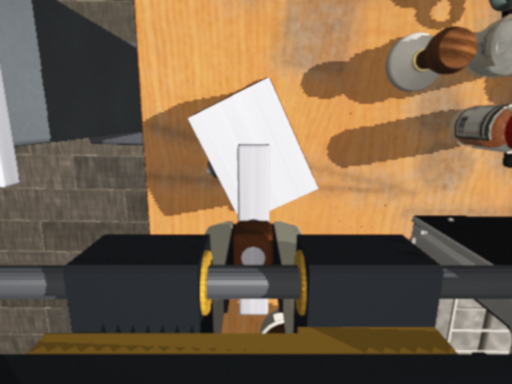

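View pics/sF.png

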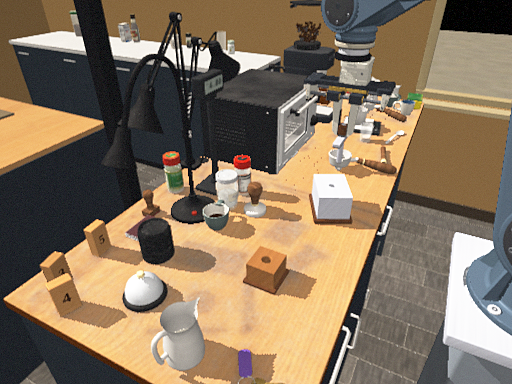

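The wrist view shows the block's top with the held bar covering the well. The side view shows the gauge held at about (343,125), clear of everything. I'll compare the block's centre across views and measure the rod relative to the well.

```bash
python3 - <<'E'
from h import *
def quad(tag,box):
    p,d,m=load(tag); W=cloud(d,m)
    x0,y0,x1,y1=box; k=np.zeros(d.shape,bool); k[y0:y1,x0:x1]=True
    k&=(p.min(-1)>150)&(p.max(-1).astype(int)-p.min(-1)<40)&(abs(W[...,2]-.075)<.012)&(abs(W[...,1]+.106)<.09)
    # hole fill via hull
    cs,_=cv2.findContours(k.astype(np.uint8),cv2.RETR_EXTERNAL,cv2.CHAIN_APPROX_NONE); c=np.vstack(cs)
    q=np.array([ray(*x[0],m,.075)[:2]*1000 for x in c],np.float32); print(tag,k.sum(),cv2.minAreaRect(q))
quad('wB',(170,10,350,180)); quad('wF',(170,60,340,210)); quad('scene0',(295,165,350,210)); quad('side0',(305,165,360,210))
for t,(x,y) in(('sF',(290,80)),('cF',(280,80)),('sE',(200,150))):
    p=load(t)[0][y:y+130,x:x+130,::-1]; cv2.imwrite(f'pics/{t}z.png',cv2.resize(p,None,fx=4,fy=4,interpolation=2))
a=[cv2.imread(f'pics/{t}z.png') for t in('sF','cF')]; cv2.imwrite('pics/F2.png',cv2.resize(np.hstack(a),(800,400)))
E
```

```text
wB 9949 ((448.2517395019531, -106.12351989746094), (79.93283081054688, 109.67003631591797), 26.259305953979492)
wF 7983 ((448.0564270019531, -106.28421020507812), (79.95924377441406, 109.67973327636719), 26.305465698242188)
scene0 779 ((445.82672119140625, -96.63835144042969), (83.12498474121094, 128.30975341796875), 26.275358200073242)
side0 885 ((444.2734680175781, -95.66404724121094), (83.1964340209961, 125.26012420654297), 26.434249877929688)
```

View pics/F2.png

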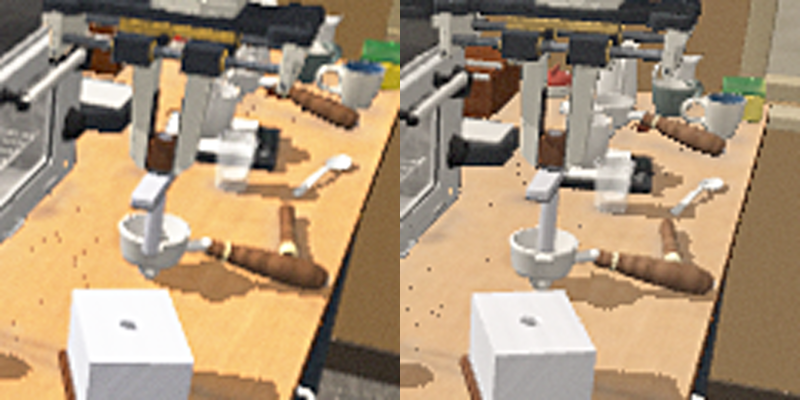

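View pics/sEz.png

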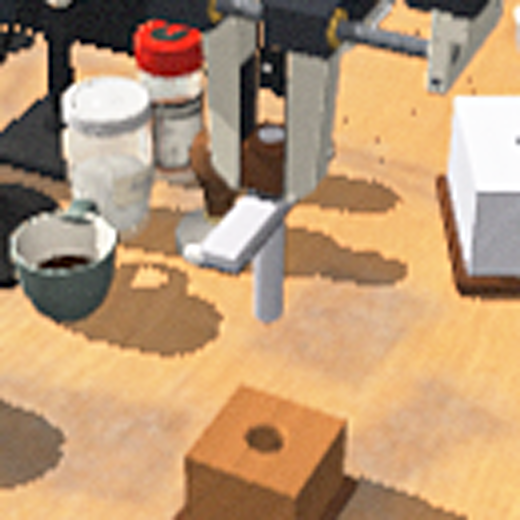

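```bash
python3 - <<'E'
from h import *
for t,X in(('sE',(.4904,.1825)),('sF',(.4482,-.1388)),('cF',(.4482,-.1388))):
    p,d,m=load(t); zt=.2011 if t=='sE' else .1994
    zf=zt-.0748
    W=cloud(d,m)
    k=(d>0)&(abs(W[...,0]-X[0])<.03)&(abs(W[...,1]-X[1])<.04)&(W[...,2]>zf-.01)&(W[...,2]<zf+.05)
    v,u=np.nonzero(k)
    for r in range(v.min(),v.max()+1):
        c=u[v==r]; print(t,r,c.min(),c.max(),W[r,c].mean(0).round(4))
    print('pred foot px',proj((*X,zf),m),'pred z+45',proj((*X,zf+.045),m))
E
```

```text
sE 209 269 269 [0.485  0.1845 0.1758]
sE 210 267 270 [0.4852 0.1861 0.1746]
sE 211 266 270 [0.4856 0.1872 0.173 ]
sE 212 265 270 [0.4867 0.1869 0.1702]
sE 213 264 270 [0.4873 0.1877 0.1683]
sE 214 264 270 [0.4875 0.1872 0.1657]
sE 215 264 270 [0.4874 0.1873 0.1636]
sE 216 264 270 [0.4872 0.1878 0.1617]
sE 217 264 270 [0.4872 0.1875 0.1593]
sE 218 264 270 [0.4878 0.187  0.1565]
sE 219 264 270 [0.4873 0.1873 0.1546]
sE 220 264 270 [0.4874 0.187  0.1521]
sE 221 264 270 [0.4869 0.188  0.1506]
sE 222 263 270 [0.4884 0.1868 0.147 ]
sE 223 263 270 [0.4883 0.1871 0.1449]
sE 224 263 270 [0.4882 0.1872 0.1427]
sE 225 263 270 [0.4884 0.1868 0.1401]
sE 226 263 270 [0.4881 0.1873 0.1382]
sE 227 263 270 [0.4883 0.1868 0.1355]
sE 228 263 270 [0.4882 0.1869 0.1332]
sE 229 264 270 [0.4869 0.1875 0.1317]
sE 230 265 268 [0.4875 0.1882 0.1297]
pred foot px (np.float64(266.4252808829387), np.float64(229.26464663734328)) pred z+45 (np.float64(266.7286289841567), np.float64(209.6802941023158))
sF 145 343 343 [ 0.4411 -0.1364  0.1743]
sF 146 342 343 [ 0.4413 -0.1338  0.1727]
sF 147 341 343 [ 0.4422 -0.134  
[... 1046 characters left out ...]
0.1357  0.1606]
cF 149 326 330 [ 0.4463 -0.1352  0.1581]
cF 150 325 330 [ 0.4474 -0.1358  0.1551]
cF 151 325 330 [ 0.4474 -0.1365  0.1522]
cF 152 325 330 [ 0.4473 -0.1371  0.1493]
cF 153 325 330 [ 0.4471 -0.1371  0.1466]
cF 154 325 330 [ 0.4468 -0.1365  0.1442]
cF 155 325 330 [ 0.4464 -0.1357  0.1419]
cF 156 325 330 [ 0.4463 -0.1362  0.139 ]
cF 157 325 329 [ 0.4472 -0.1353  0.1365]
cF 158 325 329 [ 0.4469 -0.1351  0.1339]
cF 159 325 329 [ 0.4467 -0.1349  0.1313]
cF 160 325 329 [ 0.4466 -0.1358  0.1282]
cF 161 326 328 [ 0.4462 -0.1349  0.1259]
pred foot px (np.float64(326.56422606806177), np.float64(160.78782554288458)) pred z+45 (np.float64(327.9380919175769), np.float64(144.05642662385887))
```

Rod upright, matching the prediction within a pixel. I'll move it over the well and come down to just above the mouth.

```bash
python3 -m handwheel '[{"slide":[0.02,1,0],"dr":[0,0,0]},{"slide":[0,1.4,0],"dr":[0,0,0]},{"slide":[0,0.8,-1],"dr":[0,0,0]},{"slide":[0,0,-1.4],"dr":[0,0,0]},{"slide":[0,0,-1.2],"dr":[0,0,0]},{"slide":[0,0,-0.4],"dr":[0,0,0]},{"slide":[0,0,0],"dr":[0,0,0]},{"slide":[0,0,0],"dr":[0,0,0]},{"slide":[0,0,0],"dr":[0,0,0]}]' 0 30
python3 snap.py side sG;python3 snap.py scene cG
python3 - <<'E'
from h import *
a=[load(t)[0][y:y+100,x:x+100,::-1] for t,(x,y) in(('sG',(285,115)),('cG',(275,110)))]
cv2.imwrite('pics/G2.png',cv2.resize(np.hstack(a),(800,400),interpolation=2))
E
```

```text
time_s: 7.8
position: [0.4487, -0.1074, 0.1601]
orientation: [3.141, 0.023, 0.001]
force: [0.1, 0.1, -2.1]
gripper_width: 0.0197
7.8 pos [ 0.4487 -0.1074  0.1601] F [ 0.05  0.09 -2.1 ] M [-0.03 -0.1   0.  ] w 0.0197 toolx yaw 0.83 z [ 8.e-04 -3.e-04 -1.e+00]
7.85 pos [ 0.4486 -0.1074  0.16  ] F [-0.47 -0.34 -1.95] M [-0.03 -0.07  0.01] w 0.0201 toolx yaw 0.83 z [ 7.e-04 -2.e-04 -1.e+00]
```

View pics/G2.png

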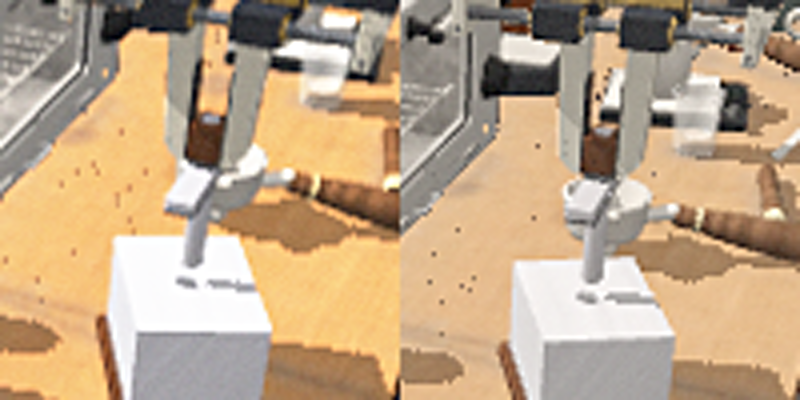

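```bash
python3 - <<'E'
from h import *
for t in('sG','cG'):
    p,d,m=load(t)
    print(t,'foot',proj((.4487,-.1077,.0852),m),'well',proj((.4484,-.1063,.075),m),'1mm y',np.subtract(proj((.4484,-.1053,.075),m),proj((.4484,-.1063,.075),m)))
    x,y=[int(q) for q in proj((.4484,-.1063,.075),m)]
    print(p[y-8:y+5,x-6:x+8].mean(-1).astype(int))
E
```

```text
sG foot (np.float64(332.2539293454146), np.float64(181.49502593558378)) well (np.float64(331.7521879445801), np.float64(185.2780589692619)) 1mm y [-0.12090953  0.18859742]
[[253 253 253 253 254 255 197 166 143 142 159 249 255 253]
 [253 252 253 253 255 253 189 163 143 139 170 255 255 253]
 [252 252 252 253 255 251 186 154 147 135 160 253 255 252]
 [252 253 253 253 255 227 179 149 144 122 171 255 254 252]
 [252 252 253 253 254 241 208 149 139 195 245 255 253 252]
 [252 252 253 254 255 255 253 242 238 254 255 254 253 253]
 [252 252 253 255 254 252 255 255 255 255 255 254 255 255]
 [252 252 253 252 206 186 203 219 240 255 255 255 244 246]
 [252 252 254 250 158 140 141 140 174 252 255 236 161 167]
 [252 252 254 255 241 215 165 154 143 226 254 233 233 167]
 [252 252 253 254 255 255 246 243 235 244 254 255 255 240]
 [252 252 253 253 254 255 255 255 255 254 252 253 255 255]
 [251 252 252 252 252 253 253 253 252 252 252 252 253 253]]
cG foot (np.float64(322.2246264203833), np.float64(179.76873110840845)) well (np.float64(321.921023409789), np.float64(183.6304570880664)) 1mm y [-0.09904626  0.16794982]
[[245 244 244 243 243 237 185 164 149 144 147 228 247 243]
 [246 246 243 245 244 230 184 164 150 144 156 254 248 243]
 [243 243 243 244 245 226 182 157 149 144 152 254 244 242]
 [243 242 243 242 243 212 180 157 153 131 151 254 244 239]
 [243 242 242 244 243 221 174 152 143 135 169 249 241 241]
 [243 243 243 243 244 242 194 136 140 171 248 244 240 240]
 [242 242 242 243 244 246 244 244 241 242 247 243 242 242]
 [242 242 243 245 248 228 239 246 247 247 242 244 247 249]
 [241 241 243 244 202 178 199 191 210 255 255 245 182 186]
 [241 243 244 242 176 146 157 154 176 216 249 170 158 161]
 [240 241 244 245 241 219 173 139 148 214 235 238 244 242]
 [239 241 241 243 246 246 245 243 238 239 239 242 244 246]
 [239 241 240 242 243 244 247 244 242 240 237 239 242 243]]
```

The residual offsets in these views come from shading, since the lit bore wall and rod edge merge into white. The two wrist measurements agree with the block's centre, so I'll trust them. I'll correct y by +1.4 mm and enter slowly.

```bash
python3 -m handwheel '[{"slide":[-0.03,0.14,0],"dr":[0,0,0]},{"slide":[0,0,0],"dr":[0,0,0]},{"slide":[0,0,-0.4],"dr":[0,0,0]},{"slide":[0,0,-0.3],"dr":[0,0,0]},{"slide":[0,0,-0.2],"dr":[0,0,0]},{"slide":[0,0,-0.2],"dr":[0,0,0]},{"slide":[0,0,0],"dr":[0,0,0]},{"slide":[0,0,0],"dr":[0,0,0]}]' 0 30;python3 -c "
from snap import *
st(arm.get_state())"
```

```text
time_s: 8.7
position: [0.4481, -0.1058, 0.1486]
orientation: [-3.142, -0.023, 0.0]
force: [-0.7, 0.1, -1.5]
gripper_width: 0.02
8.7 pos [ 0.4481 -0.1058  0.1486] F [-0.7   0.13 -1.51] M [-0.04 -0.05 -0.03] w 0.02 toolx yaw 0.84 z [-0.  0. -1.]
```

```bash
python3 -m handwheel '[{"slide":[0,0,-0.1],"dr":[0,0,0]},{"slide":[0,0,-0.15],"dr":[0,0,0]},{"slide":[0,0,-0.15],"dr":[0,0,0]},{"slide":[0,0,-0.15],"dr":[0,0,0]},{"slide":[0,0,-0.15],"dr":[0,0,0]},{"slide":[0,0,0],"dr":[0,0,0]},{"slide":[0,0,0],"dr":[0,0,0]}]' 0 30;python3 -c "
from snap import *
st(arm.get_state())"
```

```text
time_s: 9.4
position: [0.4481, -0.1058, 0.1416]
orientation: [-3.141, -0.023, 0.0]
force: [-0.2, -0.4, -1.9]
gripper_width: 0.0196
9.4 pos [ 0.4481 -0.1058  0.1416] F [-0.25 -0.4  -1.92] M [-0.04 -0.1  -0.02] w 0.0196 toolx yaw 0.84 z [-1.e-04  0.e+00 -1.e+00]
```

```bash
python3 -m handwheel '[{"slide":[0,0,-0.25],"dr":[0,0,0]},{"slide":[0,0,-0.25],"dr":[0,0,0]},{"slide":[0,0,-0.25],"dr":[0,0,0]},{"slide":[0,0,-0.25],"dr":[0,0,0]},{"slide":[0,0,-0.25],"dr":[0,0,0]},{"slide":[0,0,0],"dr":[0,0,0]}]' 0 30;python3 -c "
from snap import *
st(arm.get_state())"
python3 -m handwheel '[{"slide":[0,0,-0.25],"dr":[0,0,0]},{"slide":[0,0,-0.25],"dr":[0,0,0]},{"slide":[0,0,-0.25],"dr":[0,0,0]},{"slide":[0,0,-0.25],"dr":[0,0,0]},{"slide":[0,0,-0.2],"dr":[0,0,0]},{"slide":[0,0,0],"dr":[0,0,0]},{"slide":[0,0,0],"dr":[0,0,0]}]' 0 30;python3 -c "
from snap import *
st(arm.get_state())"
```

```text
time_s: 10.0
position: [0.448, -0.1058, 0.1288]
orientation: [-3.141, -0.023, 0.001]
force: [0.5, 0.5, -2.1]
gripper_width: 0.0197
10.0 pos [ 0.448  -0.1058  0.1288] F [ 0.53  0.53 -2.08] M [-0.05 -0.03  0.01] w 0.0197 toolx yaw 0.84 z [-6.e-04  2.e-04 -1.e+00]
time_s: 10.7
position: [0.4481, -0.1058, 0.1171]
orientation: [-3.142, -0.023, 0.0]
force: [0.1, -0.9, -1.5]
gripper_width: 0.0199
10.7 pos [ 0.4481 -0.1058  0.1171] F [ 0.09 -0.87 -1.48] M [-0.01 -0.08 -0.01] w 0.0199 toolx yaw 0.84 z [-0.  0. -1.]
```

```bash
cat > chk.py <<'E'
from plant import arm; import sys
s=arm.get_state(); print(round(s['time_s'],2),s['position'].round(4),s['force'].round(2)); sys.exit(0 if s['force'][2]<1.0 else 1)
E
python3 -m handwheel '[{"slide":[0,0,-0.15],"dr":[0,0,0]},{"slide":[0,0,-0.15],"dr":[0,0,0]},{"slide":[0,0,-0.1],"dr":[0,0,0]},{"slide":[0,0,0],"dr":[0,0,0]}]' >/dev/null && python3 chk.py && 
python3 -m handwheel '[{"slide":[0,0,-0.07],"dr":[0,0,0]},{"slide":[0,0,-0.07],"dr":[0,0,0]}]' >/dev/null && python3 chk.py && 
python3 -m handwheel '[{"slide":[0,0,-0.07],"dr":[0,0,0]},{"slide":[0,0,-0.07],"dr":[0,0,0]}]' >/dev/null && python3 chk.py && 
python3 -m handwheel '[{"slide":[0,0,-0.07],"dr":[0,0,0]},{"slide":[0,0,-0.07],"dr":[0,0,0]}]' >/dev/null && python3 chk.py && 
python3 -m handwheel '[{"slide":[0,0,-0.07],"dr":[0,0,0]},{"slide":[0,0,-0.07],"dr":[0,0,0]}]' >/dev/null && python3 chk.py && 
python3 -m handwheel '[{"slide":[0,0,-0.07],"dr":[0,0,0]},{"slide":[0,0,-0.07],"dr":[0,0,0]}]' >/dev/null && python3 chk.py
```

```text
11.1 [ 0.448  -0.1058  0.113 ] [-0.39  0.67 -1.59]
11.3 [ 0.4481 -0.1058  0.1117] [-1.23  0.28 -2.3 ]
11.5 [ 0.4481 -0.1058  0.1103] [-0.22 -0.11 -1.4 ]
11.7 [ 0.4481 -0.1058  0.1089] [ 0.28 -0.08 -1.62]
11.9 [ 0.4481 -0.1058  0.1075] [-0.19 -0.37 -1.79]
12.1 [ 0.4481 -0.1058  0.1061] [ 0.06 -0.6  -2.09]
```

```bash

python3 -m handwheel '[{"slide":[0,0,-0.07],"dr":[0,0,0]},{"slide":[0,0,-0.07],"dr":[0,0,0]}]' >/dev/null && python3 chk.py && 
python3 -m handwheel '[{"slide":[0,0,-0.07],"dr":[0,0,0]},{"slide":[0,0,-0.07],"dr":[0,0,0]}]' >/dev/null && python3 chk.py && 
python3 -m handwheel '[{"slide":[0,0,-0.07],"dr":[0,0,0]},{"slide":[0,0,-0.07],"dr":[0,0,0]}]' >/dev/null && python3 chk.py && 
python3 -m handwheel '[{"slide":[0,0,-0.07],"dr":[0,0,0]},{"slide":[0,0,-0.07],"dr":[0,0,0]}]' >/dev/null && python3 chk.py && 
python3 -m handwheel '[{"slide":[0,0,-0.07],"dr":[0,0,0]},{"slide":[0,0,-0.07],"dr":[0,0,0]}]' >/dev/null && python3 chk.py && 
python3 -m handwheel '[{"slide":[0,0,-0.07],"dr":[0,0,0]},{"slide":[0,0,-0.07],"dr":[0,0,0]}]' >/dev/null && python3 chk.py &&
python3 -m handwheel '[{"slide":[0,0,-0.07],"dr":[0,0,0]},{"slide":[0,0,-0.07],"dr":[0,0,0]}]' >/dev/null && python3 chk.py &&
python3 -m handwheel '[{"slide":[0,0,-0.07],"dr":[0,0,0]},{"slide":[0,0,-0.07],"dr":[0,0,0]}]' >/dev/null && python3 chk.py
```

```text
12.3 [ 0.4481 -0.1058  0.1047] [ 0.16 -0.19 -1.82]
12.5 [ 0.4481 -0.1058  0.1033] [ 0.3  -0.53 -2.31]
12.7 [ 0.4481 -0.1058  0.1019] [-0.48 -0.04 -1.79]
12.9 [ 0.4481 -0.1058  0.1005] [ 0.1   0.27 -1.23]
13.1 [ 0.4481 -0.1058  0.0991] [-0.58  0.04 -2.41]
13.3 [ 0.4481 -0.1058  0.0977] [ 0.43  0.06 -1.69]
13.5 [ 0.4481 -0.1058  0.0963] [-0.66  0.31 -1.38]
13.7 [ 0.4485 -0.106   0.0957] [-4.96  0.35 19.56]
```

The rod bottomed at a foot height of about z=0.021, so the well is about 54 mm deep. I'll ease to a light press and hold it.

```bash

python3 -m handwheel '[{"slide":[0,0,0.04],"dr":[0,0,0]},{"slide":[0,0,0],"dr":[0,0,0]},{"slide":[0,0,0],"dr":[0,0,0]}]' >/dev/null ; python3 chk.py; python3 snap.py side sH; python3 chk.py
```

```text
14.0 [ 0.4484 -0.1059  0.0959] [-0.97  1.21  7.22]
14.0 pos [ 0.4484 -0.1059  0.0959] F [-0.97  1.21  7.22] M [0.09 0.4  0.04] w 0.02 toolx yaw 0.85 z [ 5.e-04 -3.e-04 -1.e+00]
14.05 [ 0.4484 -0.1059  0.0959] [-1.73  0.89  6.26]
```

```bash

python3 -m handwheel '[{"slide":[0,0,-0.01],"dr":[0,0,0]},{"slide":[0,0,0],"dr":[0,0,0]},{"slide":[0,0,0],"dr":[0,0,0]},{"slide":[0,0,0],"dr":[0,0,0]},{"slide":[0,0,0],"dr":[0,0,0]},{"slide":[0,0,0],"dr":[0,0,0]}]' >/dev/null ; python3 chk.py
python3 -m handwheel '[{"slide":[0,0,0.02],"dr":[0,0,0]},{"slide":[0,0,0],"dr":[0,0,0]}]' >/dev/null ; python3 chk.py
python3 - <<'E'
from h import *
cv2.imwrite('pics/sHz.png',cv2.resize(load('sH')[0][120:230,270:400,::-1],None,fx=4,fy=4,interpolation=2))
E
```

```text
14.65 [ 0.4483 -0.1059  0.0958] [-2.15  0.22  8.47]
14.85 [ 0.4483 -0.1059  0.0959] [-1.95  0.39  6.61]
```

View pics/sHz.png

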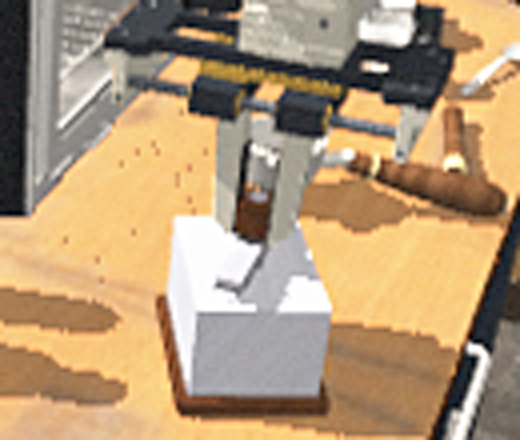

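```bash

python3 -m handwheel '[{"slide":[0,0,0.02],"dr":[0,0,0]},{"slide":[0,0,0],"dr":[0,0,0]}]' >/dev/null ; python3 chk.py
python3 -m handwheel '[{"slide":[0,0,0],"dr":[0,0,0]},{"slide":[0,0,0],"dr":[0,0,0]},{"slide":[0,0,0],"dr":[0,0,0]},{"slide":[0,0,0],"dr":[0,0,0]},{"slide":[0,0,0.1],"dr":[0,0,0]},{"slide":[0,0,0.5],"dr":[0,0,0]},{"slide":[0,0,1.5],"dr":[0,0,0]},{"slide":[0,0,2],"dr":[0,0,0]},{"slide":[0,0,2],"dr":[0,0,0]},{"slide":[0,0,0],"dr":[0,0,0]},{"slide":[0,0,0],"dr":[0,0,0]}]' 52 
python3 snap.py wrist wI; python3 snap.py side sI
```

```text
15.05 [ 0.4483 -0.1059  0.0959] [-0.77 -0.58  6.44]
time_s: 16.15
position: [0.4481, -0.1058, 0.1566]
orientation: [3.141, 0.023, 0.001]
force: [0.4, -1.0, -0.3]
gripper_width: 0.0487
16.15 pos [ 0.4481 -0.1058  0.1566] F [ 0.37 -1.   -0.28] M [-0.   -0.06 -0.04] w 0.0487 toolx yaw 0.84 z [ 6.e-04 -2.e-04 -1.e+00]
16.2 pos [ 0.4478 -0.1057  0.1561] F [ 0.13  0.49 -0.44] M [-0.02 -0.11 -0.02] w 0.0484 toolx yaw 0.84 z [-5.e-04  2.e-04 -1.e+00]
```

```bash
python3 - <<'E'
from h import *
a=cv2.resize(load('sI')[0][120:230,270:400,::-1],(454,384),interpolation=2)
cv2.imwrite('pics/I2.png',np.hstack([a,load('wI')[0][:,80:420,::-1]]))
E
```

```text
(no output)
```

View pics/I2.png

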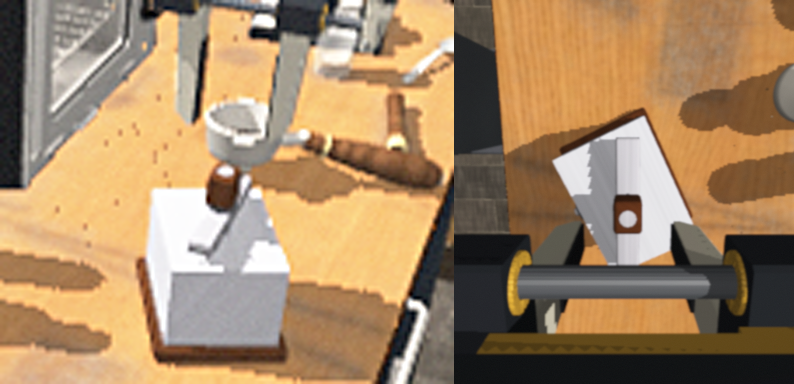

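The gauge stands in the well on its own, head top at about (628,218) in the right panel, bar still along y. Turning the gripper a quarter turn next.

```bash
python3 - <<'E'
from h import *
p,d,m=load('wI'); W=cloud(d,m)
k=(W[...,2]>.108)&(W[...,2]<.135)&(abs(W[...,0]-.448)<.025)&(abs(W[...,1]+.106)<.025);Q=W[k];print('head',len(Q),Q.min(0),Q.max(0),Q.mean(0))
v,u=np.nonzero(k); t=(p.min(-1)>120)&k; v,u=np.nonzero(t); print(len(u),u.mean(),v.mean(),ray(u.mean(),v.mean(),m,.121))
k=(W[...,2]>.086)&(W[...,2]<.10)&(abs(W[...,0]-.448)<.025)&(abs(W[...,1]+.106)<.06);Q=W[k];print(cv2.minAreaRect((Q[:,:2]*1000).astype(np.float32)),np.median(Q[:,2]))
E
python3 -m handwheel '[{"slide":[0,0,0],"dr":[0,0,-0.6]},{"slide":[0,0,0],"dr":[0,0,-1]},{"slide":[0,0,0],"dr":[0,0,-1]},{"slide":[0,0,0],"dr":[0,0,-1]},{"slide":[0,0,0],"dr":[0,0,-1]},{"slide":[0,0,0],"dr":[0,0,-1]},{"slide":[0,0,0],"dr":[0,0,-1]},{"slide":[0,0,0],"dr":[0,0,-1]},{"slide":[0,0,0],"dr":[0,0,-1]},{"slide":[0,0,0],"dr":[0,0,-1]},{"slide":[0,0,0],"dr":[0,0,-1]},{"slide":[0,0,0],"dr":[0,0,-0.65]}]' 
python3 -m handwheel '[{"slide":[0,0,0],"dr":[0,0,0]},{"slide":[0,0,0],"dr":[0,0,0]}]' 
python3 snap.py wrist wJ
```

```text
head 1050 [ 0.438022   -0.11833841  0.10803133] [ 0.45778546 -0.09450651  0.12329671] [ 0.44794062 -0.10485166  0.11981063]
230 253.55652173913043 218.65652173913043 [ 0.44837366 -0.10699809  0.121     ]
((447.8825378417969, -104.94361114501953), (17.986671447753906, 100.2206802368164), 0.7522739768028259) 0.09220142165310607
time_s: 17.45
position: [0.4477, -0.1057, 0.1557]
orientation: [2.231, -2.211, -0.002]
force: [0.1, 0.0, -0.4]
gripper_width: 0.0485
time_s: 17.65
position: [0.4479, -0.1057, 0.1561]
orientation: [2.24, -2.202, -0.002]
force: [-0.2, 0.6, -0.3]
gripper_width: 0.0482
17.65 pos [ 0.4479 -0.1057  0.1561] F [-0.16  0.59 -0.31] M [ 0.   -0.   -0.01] w 0.0482 toolx yaw -89.0 z [-1.e-03  3.e-04 -1.e+00]
```

View pics/wJ.png

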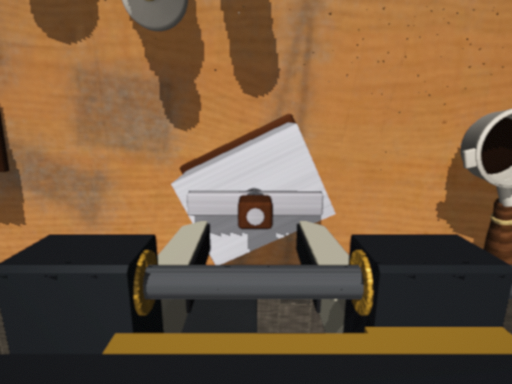

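The head is at (255,215) between the fingers, with the bar's arms under both fingertips. Going down to the bar now.

```bash
python3 -m handwheel '[{"slide":[0.02,-0.05,-1],"dr":[0,0,0]},{"slide":[0,0,-1.5],"dr":[0,0,0]},{"slide":[0,0,-1.5],"dr":[0,0,0]},{"slide":[0,0,-1],"dr":[0,0,0]},{"slide":[0,0,-0.6],"dr":[0,0,0]},{"slide":[0,0,0],"dr":[0,0,0]},{"slide":[0,0,0],"dr":[0,0,0]}]' ; python3 snap.py side sK; python3 snap.py wrist wK
python3 - <<'E'
from h import *
a=cv2.resize(load('sK')[0][120:230,270:400,::-1],(454,384),interpolation=2)
cv2.imwrite('pics/K2.png',np.hstack([a,load('wK')[0][:,80:420,::-1]]))
E
```

```text
time_s: 18.4
position: [0.4485, -0.1064, 0.1009]
orientation: [-2.238, 2.205, -0.0]
force: [-0.0, -0.2, 1.1]
gripper_width: 0.0485
18.4 pos [ 0.4485 -0.1064  0.1009] F [-0.04 -0.23  1.06] M [ 0.07  0.05 -0.02] w 0.0485 toolx yaw -89.15 z [ 3.e-04 -1.e-04 -1.e+00]
18.45 pos [ 0.4486 -0.1064  0.101 ] F [ 0.22 -0.05  0.06] M [ 0.02 -0.04 -0.1 ] w 0.0484 toolx yaw -89.15 z [ 7.e-04 -2.e-04 -1.e+00]
```

View pics/K2.png

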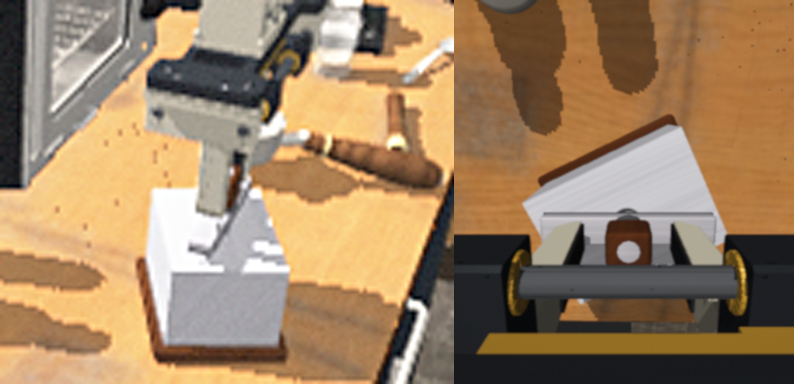

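The fingertips are above both arms, the head clear between them. Pushing down slowly, stopping when the force passes 8 N.

```bash
sed 's/<1.0/<8.0/' chk.py > chk8.py
python3 -m handwheel '[{"slide":[0,0,-0.15],"dr":[0,0,0]},{"slide":[0,0,-0.15],"dr":[0,0,0]},{"slide":[0,0,-0.1],"dr":[0,0,0]},{"slide":[0,0,-0.1],"dr":[0,0,0]}]' >/dev/null && python3 chk8.py && 
python3 -m handwheel '[{"slide":[0,0,-0.06],"dr":[0,0,0]},{"slide":[0,0,-0.06],"dr":[0,0,0]}]' >/dev/null && python3 chk8.py && 
python3 -m handwheel '[{"slide":[0,0,-0.06],"dr":[0,0,0]},{"slide":[0,0,-0.06],"dr":[0,0,0]}]' >/dev/null && python3 chk8.py && 
python3 -m handwheel '[{"slide":[0,0,-0.06],"dr":[0,0,0]},{"slide":[0,0,-0.06],"dr":[0,0,0]}]' >/dev/null && python3 chk8.py && 
python3 -m handwheel '[{"slide":[0,0,-0.06],"dr":[0,0,0]},{"slide":[0,0,-0.06],"dr":[0,0,0]}]' >/dev/null && python3 chk8.py && 
python3 -m handwheel '[{"slide":[0,0,-0.06],"dr":[0,0,0]},{"slide":[0,0,-0.06],"dr":[0,0,0]}]' >/dev/null && python3 chk8.py && 
python3 -m handwheel '[{"slide":[0,0,-0.06],"dr":[0,0,0]},{"slide":[0,0,-0.06],"dr":[0,0,0]}]' >/dev/null && python3 chk8.py && 
python3 -m handwheel '[{"slide":[0,0,-0.06],"dr":[0,0,0]},{"slide":[0,0,-0.06],"dr":[0,0,0]}]' >/dev/null && python3 chk8.py
```

```text
18.9 [ 0.4483 -0.1063  0.0956] [ 0.26 -0.26  0.29]
19.1 [ 0.4483 -0.1063  0.0944] [-0.81  0.29  0.17]
19.3 [ 0.4483 -0.1063  0.0932] [ 0.56 -0.52 -0.07]
19.5 [ 0.4485 -0.1063  0.0922] [-0.26  0.87  4.04]
19.7 [ 0.4484 -0.1063  0.0909] [-0.21  1.69  4.28]
19.9 [ 0.4484 -0.1063  0.0896] [0.55 0.93 3.85]
20.1 [ 0.4483 -0.1063  0.0884] [-0.29  1.75  2.83]
20.3 [ 0.4483 -0.1063  0.0872] [0.57 0.42 4.38]
```

The bar is sliding at about 4 N. Carrying on until it meets the block.

```bash

python3 -m handwheel '[{"slide":[0,0,-0.05],"dr":[0,0,0]},{"slide":[0,0,-0.05],"dr":[0,0,0]}]' >/dev/null && python3 chk8.py && 
python3 -m handwheel '[{"slide":[0,0,-0.04],"dr":[0,0,0]},{"slide":[0,0,0],"dr":[0,0,0]}]' >/dev/null && python3 chk8.py && 
python3 -m handwheel '[{"slide":[0,0,-0.03],"dr":[0,0,0]},{"slide":[0,0,0],"dr":[0,0,0]}]' >/dev/null && python3 chk8.py && 
python3 -m handwheel '[{"slide":[0,0,-0.03],"dr":[0,0,0]},{"slide":[0,0,0],"dr":[0,0,0]}]' >/dev/null && python3 chk8.py && 
python3 -m handwheel '[{"slide":[0,0,-0.03],"dr":[0,0,0]},{"slide":[0,0,0],"dr":[0,0,0]}]' >/dev/null && python3 chk8.py && 
python3 -m handwheel '[{"slide":[0,0,-0.03],"dr":[0,0,0]},{"slide":[0,0,0],"dr":[0,0,0]}]' >/dev/null && python3 chk8.py && 
python3 -m handwheel '[{"slide":[0,0,-0.03],"dr":[0,0,0]},{"slide":[0,0,0],"dr":[0,0,0]}]' >/dev/null && python3 chk8.py
```

```text
20.5 [ 0.4483 -0.1063  0.0862] [0.37 0.82 4.16]
20.7 [ 0.4483 -0.1063  0.0858] [0.66 1.29 1.92]
20.9 [ 0.4483 -0.1063  0.0855] [0.02 1.68 3.42]
21.1 [ 0.4484 -0.1063  0.0853] [0.2 0.9 4.1]
21.3 [ 0.4483 -0.1063  0.0852] [-1.6   1.53  9.25]
```

Contact at z=0.0852, as expected for a bar lying on the block. Pressing a bit more and holding.

```bash

python3 -m handwheel '[{"slide":[0,0,-0.02],"dr":[0,0,0]},{"slide":[0,0,0],"dr":[0,0,0]},{"slide":[0,0,0],"dr":[0,0,0]}]' >/dev/null; python3 chk8.py
python3 snap.py wrist wL; python3 snap.py side sL
python3 -m handwheel '[{"slide":[0,0,0],"dr":[0,0,0]},{"slide":[0,0,0],"dr":[0,0,0]},{"slide":[0,0,0],"dr":[0,0,0]},{"slide":[0,0,0],"dr":[0,0,0]},{"slide":[0,0,0],"dr":[0,0,0]},{"slide":[0,0,0],"dr":[0,0,0]}]' >/dev/null; python3 chk8.py
python3 -m handwheel '[{"slide":[0,0,0],"dr":[0,0,0]},{"slide":[0,0,0],"dr":[0,0,0]},{"slide":[0,0,0],"dr":[0,0,0]},{"slide":[0,0,0],"dr":[0,0,0]},{"slide":[0,0,0],"dr":[0,0,0]},{"slide":[0,0,0],"dr":[0,0,0]}]' >/dev/null; python3 chk8.py
python3 - <<'E'
from h import *
a=cv2.resize(load('sL')[0][120:230,270:400,::-1],(454,384),interpolation=2)
cv2.imwrite('pics/L2.png',np.hstack([a,load('wL')[0][:,80:420,::-1]]))
E
```

```text
21.6 [ 0.4484 -0.1063  0.0852] [-2.17  2.83 12.51]
21.6 pos [ 0.4484 -0.1063  0.0852] F [-2.17  2.83 12.51] M [0.4  0.56 0.06] w 0.0484 toolx yaw -89.16 z [ 2.e-04 -1.e-04 -1.e+00]
21.65 pos [ 0.4484 -0.1063  0.0852] F [-2.19  2.23 13.47] M [ 0.44  0.47 -0.  ] w 0.0485 toolx yaw -89.16 z [ 2.e-04 -1.e-04 -1.e+00]
22.3 [ 0.4484 -0.1063  0.0852] [-2.91  1.47 12.73]
22.9 [ 0.4484 -0.1063  0.0852] [-2.46  2.68 12.51]
```

View pics/L2.png

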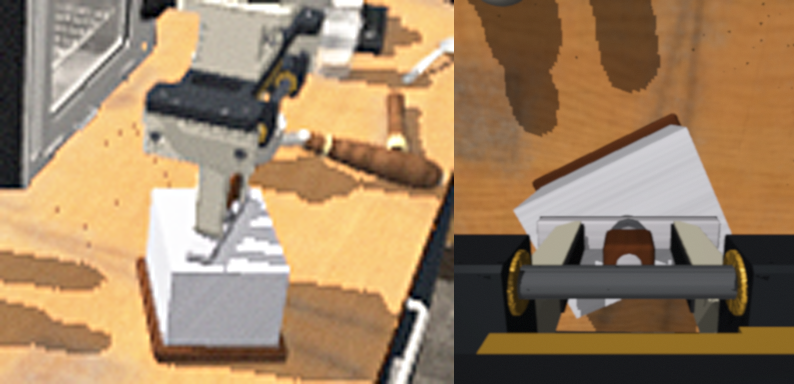

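Held for 1.5 s at about 12.5 N. Withdrawing straight up, then looking.

```bash

python3 -m handwheel '[{"slide":[0,0,0.05],"dr":[0,0,0]},{"slide":[0,0,0.2],"dr":[0,0,0]},{"slide":[0,0,1],"dr":[0,0,0]},{"slide":[0,0,2],"dr":[0,0,0]},{"slide":[0,0,3],"dr":[0,0,0]},{"slide":[0,0,3],"dr":[0,0,0]},{"slide":[0,0,2],"dr":[0,0,0]},{"slide":[0,0,0],"dr":[0,0,0]},{"slide":[0,0,0],"dr":[0,0,0]},{"slide":[0,0,0],"dr":[0,0,0]}]'
python3 snap.py wrist wM; python3 snap.py side sM
python3 - <<'E'
from h import *
a=cv2.resize(load('sM')[0][120:230,270:400,::-1],(454,384),interpolation=2)
cv2.imwrite('pics/M2.png',np.hstack([a,load('wM')[0][:,80:420,::-1]]))
p,d,m=load('wM'); W=cloud(d,m)
k=(W[...,2]>.108)&(W[...,2]<.135)&(abs(W[...,0]-.448)<.025)&(abs(W[...,1]+.106)<.025);Q=W[k];print('head',Q.min(0),Q.max(0),np.median(Q,0))
for y0 in(-.15,-.14,-.13,-.09,-.08,-.07,-.06):
    k=(abs(W[...,1]-y0)<.004)&(abs(W[...,0]-.448)<.007);b=(abs(W[...,1]-y0)<.004)&(abs(W[...,0]-.448)>.013)&(abs(W[...,0]-.448)<.025)&(W[...,2]>.06)
    print(y0,'bar top',np.median(W[k][:,2]).round(4),'block',np.median(W[b][:,2]).round(4))
E
```

```text
time_s: 23.9
position: [0.4477, -0.1061, 0.1963]
orientation: [2.237, -2.205, -0.002]
force: [0.3, 0.4, -0.1]
gripper_width: 0.0481
23.9 pos [ 0.4477 -0.1061  0.1963] F [ 0.29  0.41 -0.07] M [ 0.01 -0.02 -0.01] w 0.0481 toolx yaw -89.17 z [-1.6e-03  6.0e-04 -1.0e+00]
23.95 pos [ 0.4477 -0.1061  0.1962] F [0.7  0.07 0.22] M [-0.02  0.02 -0.08] w 0.0484 toolx yaw -89.16 z [-1.9e-03  6.0e-04 -1.0e+00]
head [ 0.43895474 -0.11823357  0.10826881] [ 0.45881297 -0.09451541  0.12316683] [ 0.45039265 -0.10670558  0.12039483]
-0.15 bar top 0.0845 block 0.3085
-0.14 bar top 0.0845 block 0.3105
-0.13 bar top 0.2566 block 0.3093
-0.09 bar top 0.0845 block 0.3134
-0.08 bar top 0.2559 block 0.3085
-0.07 bar top 0.0845 block 0.3044
-0.06 bar top 0.0844 block 0.3038
```

View pics/M2.png

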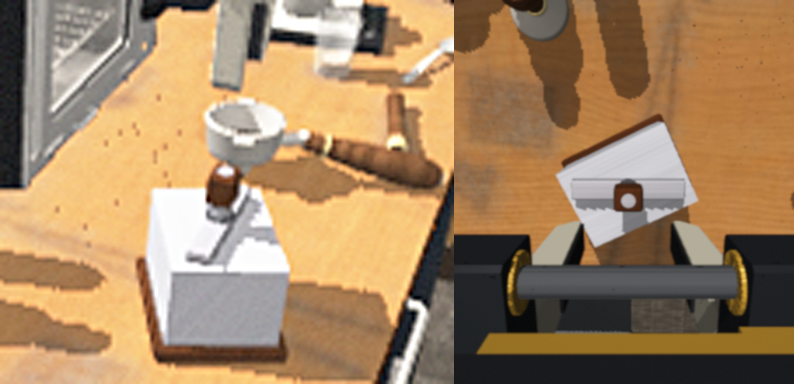

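The bar lies flat on the block: its top is at 84.5 mm along its whole length. The head top is still at about 120.4 mm, so the rod is still on the floor. The gripper is clear, so I'm handing in.

```bash
python3 -c "
from plant import arm
print(arm.sign_off())"
```

```text
the job is handed in; nothing more can be done
None
```

The job is done and handed in at about 24 s of the 64 s allowed. The gauge stands in the well with its stop bar lying on the block, and the gripper is clear above it.

- **Lift and lowering:** I gripped the gauge by its head across the 20 mm width, lifted it out of the stand and lowered it into the well. It bottomed at a foot height of about 21 mm, so the well is about 54 mm deep.
- **First contact:** the force peaked briefly at about 20 N when the rod met the floor, more than I wanted. I eased off straight away to a light press of 6–8 N and held it for about 1 s.
- **Stop bar:** I released the head, turned the gripper a quarter turn and pushed the bar down by both arms. It slid about 8 mm at about 4 N until it met the block, and I held it there at about 12.5 N for 1.5 s.
- **Last checks:** after withdrawing, the bar's top was at 84.5 mm at the five of seven points that gave valid readings, so it lies flat on the 75 mm block. The head top was at about 120.4 mm, unchanged within error, so the rod is still on the floor.
- **What failed or disagreed:**
  - My depth check of the block's top beside the bar gave no usable readings, because the gripper got in the way.
  - The scene and side cameras disagreed with the wrist camera on the well's position by a few millimetres, which I put down to shading. I used the wrist values, and the rod went in without touching the sides.
  - One early move call was refused for a missing key, and nothing moved.
- **Surroundings:** I saw nothing disturbed in the last pictures, though those showed only the area round the block.

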